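# Press the roof onto a toy three-wheeler and tray it

## Robot

A 7-joint arm with a two-finger parallel gripper is mounted at the origin on the work surface. World frame = base frame: x ahead of the robot, y to its left, z up, the work surface at z = 0. Lengths are in m, angles in rad, forces in N, time in s.
With the tool pointing down it reaches from about 0.35 to 0.9 m from the base axis. Payload 8.1 kg.
Tool frame: the origin (TCP) lies at the very end of the fingers, on their centre line; the grasp point (between the pads) lies bot.grip_depth behind it (bot.grip_depth is the distance from the TCP to the grasp point, in m); z points along the fingers, y is the line along which they close (so a half turn about z gives the same grasp; the last joint's range is limited). The gripper opens to 92 mm and grips with 3 to 60 N. Pads are 19 mm wide; open, the fingers measure 130 mm over their backs; the gripper's body (75 mm by 190 mm) begins 47 mm behind the grasp point.
Start: joints at [1.106, 0.434, 0.025, 1.573, -0.012, 1.134, -0.075], TCP at [0.221, -0.585, 0.227] pointing down, gripper open.
Joint ranges: [-2.62, 2.62], [-0.44, 2.09], [-1.27, 1.32], [0.08, 2.57], [-1.32, 4.46], [0.12, 2], [-2.74, 2.74]. Speed limits (rad/s): [2.22, 2.22, 3.01, 3.01, 3.14, 3.14, 3.14].

## Interface

Orientations are given as a unit quaternion [x, y, z, w].
In Python, from plant import readout, get_image, camera_params, bot gives the robot as it stands.
- The arm moves only by the shell command python3 -m pendant 'ROWS'. ROWS is text: rows parted by semicolons, each of 7 numbers parted by spaces: the shift along the world's x, y, z in units of 60 mm (1.0 is 60 mm), then the turn, a rotation vector about the world's x, y, z in units of 0.12 rad (1.0 is 0.12 rad), then the opening, from -1 (shut) to 1 (fully open). A call has 1 to 20 rows; each row shifts and turns the commanded pose from where the row before left it; what a row does not reach is not made up. A row lasts 1/8 s, in which the tool goes at most 62.5 mm and 10.7 degrees, less where a joint would pass 70% of its speed; a pose out of reach is approached as far as the arm can. A call with a number of a shift or a turn outside -1 to 1 is refused whole. A call with a gripper value outside its range is refused whole. The fingers move at their own pace and stop on an object; the grip force is fixed at half the most. Time passes only in rows, so rows that do not move let the fingers close. It gives the time, the measured TCP pose, the force, the opening and the grip force at its end, in the units of the state.
- readout.get_obs(): the state, without advancing time (a new reading comes with each control period).
- get_image(name): name is "side" or "top"; returns the picture (400x640x3 uint8, red, green, blue); there is no depth.
- camera_params(name): a dict with "K" (3x3 intrinsics, pixels), "k1" (the pictures are not rectified: a ray, as slopes to the right and down, at radius r is drawn at 1 + k1 r^2 times it, then the intrinsics apply), "R" (3x3) and "t" (3): a world point X has camera coordinates R X + t. Camera axes: x right, y down, z forward; pixel columns grow to the right and rows downward; lengths in m; the calibration is good to about 2 mm. A picture is of the moment at which its call begins. camera_params takes no time and is no camera call.
- bot.sign_off(): hands the job in; it is judged then, once.
The state is a dict: "clock": time; "joint_positions": joint angles; "joint_vel": joint speeds; "effort": joint torques, N m; "tcp_pos": TCP position; "tcp_rot": TCP orientation; "contact_force": force on the tool from outside, world axes, zero at the start; "torque": the same for the moment, N m; "finger_gap": opening from 0.0 (shut) to 1.0 (fully open); "grip_force": force on a finger pad.
Only numpy, scipy, OpenCV 4.12 (cv2) and the standard library are available. Lean on these libraries where they do the work, as an engineer would, in place of code of your own. Each camera call takes 0.05 s, during which the arm holds its last target. There are 200 camera calls.

## Task

Load the toy three-wheeler whose roof still stands proud into the nest of the lever press, nose outwards and tail close up to the back stop, pull the lever down to the end of its stroke so that the roof is pressed fully home, then ease the lever slowly back up to its rest, never letting it spring back. Then set the toy on its wheels on the floor of the wooden tray, beside the finished one, and let go. Leave the finished toy, the tin, the pipe offcut and the screwdriver where they are.

Things in the scene. Friction and masses are not known exactly. Their poses are not given: they have to be found in the camera images.
- toy: Yellow toy three-wheeler to be pressed, loose, 0.19 kg, 118 mm long, 54 mm wide. Origin: on the underside (foot of the wheels), centre line; x to its tail, z up. Nose: x -56 to -20 mm, 38 mm wide, z 11 to 37, handlebar to z 45. Wheels at x -46 and +42, inside the tub's width. Roof plate: x -9 to +59, 50 mm wide, 7 mm thick, on four posts; its top is at z 80 mm minus joint roof.
- toy_grip (a point): Where to grip the toy: midway between the flat parallel sides of its open tub, 33 mm above its underside, 5 mm to the nose side of its origin; axes as the toy's. The tub spans toy x -22 to +60 mm, width 54 mm, z 9 to 43 mm.
- roof (a joint): How far the toy's roof has been pressed down (m): starts between 0 and 0.003 (standing proud), 0.010 is fully home (top 70 mm above the wheels' underside). A stiff push fit of about 32 N that stays where it is pressed to.
- roof_top (a point): Centre of the top face of the toy's roof; moves with the roof.
- press: Green bench lever press, fixed. Origin on the bench under the ram axis; x away from its open front, y left, z up. Bed: steel plate, top at z 30 mm, x -95 to +140, y -75 to +75. Column: x +85 to +140, y -32 to +32, up to z 300. The ram (22 mm round, foot 34 mm round and 8 mm thick) comes down from the head.
- press_head (a point): Centre of the underside of the press head, the block over the nest: 200 mm above the bench, on the ram axis, axes as the press's. The head spans x -35 to +85, y -40 to +40 mm, 100 mm high. A shaft 26 mm thick runs from it to the lever at y -106 mm, 30 mm above this point.
- nest (a point): Where the toy's origin comes when fully loaded: on the bed, 33 mm in front of the ram axis, axes as the press's (toy x along nest x, nose to -x, the open front). The nest is open to -x and above; two guide rails 10 mm high stand over x +15 to +60 mm, inner faces at y +-29.5, and a back stop 10 mm high has its face at x +63.
- ram_face (a point): Centre of the ram's lower face; 126 mm above the bed at rest, comes straight down 52 mm per radian of the lever.
- lever (a joint): Lever angle (rad): 0 at rest (up), grows as the knob is pulled down, 1.111 at the end of the stroke. A spring returns it to 0; about 15 N at the knob is needed at the end of the stroke. Let go from far down it flies back.
- lever_knob (a point): Centre of the black ball knob, 34 mm diameter, at the lever's end; the 12 mm rod runs from it to the hinge, 200 mm away. At rest it stands 326 mm above the bench.
- lever_hinge (a point): Point on the lever's hinge axis, in the knob's plane, 230 mm above the bench; axes as the press's. In this frame the knob is at x = -200 cos(0.5 - a), y = 0, z = 200 sin(0.5 - a) mm, with a the lever angle.
- tray: Fixed shallow wooden tray, outside 190 (x) by 250 (y) by 17 mm high, walls and floor 5 mm thick. Origin: centre of its underside. The finished toy stands in its -y half; the +y half is free.
- finished_toy: A finished toy, same as the other but with its roof home (70 mm high), loose, standing in the tray; same origin and axes as toy. Not to be moved.
- tin: Plain metal can standing on the bench, 72 mm diameter, 100 mm high, loose. Origin: centre of its underside. Not to be moved.
- pipe: Grey pipe offcut standing on end, 60 mm diameter, 110 mm high, loose. Origin: centre of its underside. Not to be moved.
- driver: Screwdriver lying on the bench, about 0.2 m long along its x, loose. Origin: under its middle. Not to be moved.
There are look-alikes about, which are no part of the job. What is shaped like the toy but green or turquoise is not meant.

How it is judged:
On the way, in this order (a step that is already met when the one before it is completed fails the run):
1. the toy stands in the press nest, upright, tail within 20 mm of the nest position, its roof still proud (less than 5 mm down) and the lever at rest (x of toy in the frame of nest between -0.02 and 0.006 m and y of toy in the frame of nest between -0.006 and 0.006 m and z of toy in the frame of nest below 0.004 m and angle between toy's own z axis and vertical below 0.08 rad and value of joint roof below 0.005 m and value of joint lever below 0.08 rad), for 0.2 s.
2. the lever is at the end of its stroke (beyond 1.04 rad) and the roof is pressed home (7.5 mm or more) with the toy in the nest (x of toy in the frame of nest between -0.02 and 0.006 m and y of toy in the frame of nest between -0.006 and 0.006 m and z of toy in the frame of nest below 0.004 m and angle between toy's own z axis and vertical below 0.08 rad and value of joint lever above 1.04 rad and value of joint roof above 0.0075 m), for 0.1 s.
3. the lever is back at rest (below 0.06 rad), with the toy still in the nest (x of toy in the frame of nest between -0.02 and 0.006 m and y of toy in the frame of nest between -0.006 and 0.006 m and z of toy in the frame of nest below 0.004 m and angle between toy's own z axis and vertical below 0.08 rad and value of joint lever below 0.06 rad and value of joint roof above 0.0075 m), for 0.2 s.
At the end, for the whole second after the job is handed in: The toy stands still, upright (within 0.06 rad) with its wheels on the tray floor (origin less than 9 mm above the tray's underside and within 50 mm in x and 120 mm in y of its centre), its roof home (7.5 mm or more), the lever at rest (below 0.06 rad) (x of toy in the frame of tray between -0.05 and 0.05 m and y of toy in the frame of tray between -0.12 and 0.12 m and z of toy in the frame of tray between 0 and 0.009 m and angle between toy's own z axis and vertical below 0.06 rad and value of joint roof above 0.0075 m and value of joint lever below 0.06 rad and linear speed of toy below 0.02 m/s); the robot touches nothing.
It fails at once if the lever springs back faster than 1.5 rad/s (velocity of joint lever below -1.5 rad/s).
It fails at once if the finished toy is moved more than 20 mm (distance of finished_toy from where it was at the start of the episode above 0.02 m).
It fails at once if the tin is moved more than 20 mm (distance of tin from where it was at the start of the episode above 0.02 m).
It fails at once if the pipe offcut is moved more than 20 mm (distance of pipe from where it was at the start of the episode above 0.02 m).
It fails at once if the screwdriver is moved more than 20 mm (distance of driver from where it was at the start of the episode above 0.02 m).
It also fails if it takes over 72 s, if anything falls off the work surface, if the arm or the gripper's body presses on something with over 40 N, if the wrist force passes 120 N, or if a joint passes its speed limit or range.

## Working session

There is one attempt and no reset: what is moved stays moved. The work goes in short steps, Python scripts to look and compute and a shell command to move; the robot and the scene stay as the last step left them, time stands still between calls to the robot, and variables do not carry over. Pictures are saved under pics/ and viewed, at most 10 in all, crops included, and the job is handed in when it is done.

```bash
mkdir -p pics; ls
python3 - <<'E'
from plant import readout,get_image,camera_params,bot
import cv2
for n in("top","side"):
    cv2.imwrite(f"pics/{n}0.png",get_image(n)[:,:,::-1]); p=camera_params(n); print(n,p)
print(bot.grip_depth,readout.get_obs())
E
```

```text
pics
top {'K': array([[381.38787198,   0.        , 324.99580966],
       [  0.        , 381.38787198, 199.06355665],
       [  0.        ,   0.        ,   1.        ]]), 'k1': 0.00477711229412262, 'R': array([[-0.02173268, -0.9995019 ,  0.02288338],
       [-0.9937674 ,  0.01909355, -0.10982619],
       [ 0.10933456, -0.02512758, -0.99368735]]), 't': array([-0.0608933 ,  0.54889411,  1.21166944])}
side {'K': array([[392.21465345,   0.        , 319.37529163],
       [  0.        , 392.21465345, 196.35841105],
       [  0.        ,   0.        ,   1.        ]]), 'k1': -0.015977878734323787, 'R': array([[-0.78550579, -0.61868912,  0.0142977 ],
       [-0.41299   ,  0.50685802, -0.7566599 ],
       [ 0.46089035, -0.60026554, -0.65365233]]), 't': array([0.37713451, 0.41149289, 1.0643684 ])}
0.0188 {'clock': 0.1, 'joint_positions': array([ 1.10639387,  0.43515176,  0.02498375,  1.57401217, -0.01157549,
        1.13401076, -0.07506488]), 'joint_vel': array([-0.00249438, -0.00093096, -0.00064894, -0.00201489,  0.0006008 ,
       -0.00061255,  0.00023191]), 'effort': array([ 4.63617558e-03, -6.69129324e+01,  9.88549255e-01, -3.15144360e+01,
       -6.05709921e-02,  3.74297448e-02,  5.08525522e-05]), 'tcp_pos': array([ 0.22099667, -0.58412536,  0.2260222 ]), 'tcp_rot': array([ 9.83684678e-01,  1.79899799e-01, -2.05715307e-04, -6.88733586e-04]), 'contact_force': array([ 0.62561406, -0.07920254, -0.55587788]), 'torque': array([-0.03113488, -0.02189355,  0.02199889]), 'grip_force': 0.0, 'finger_gap': 1.0009668829299454}
```

View pics/top0.png

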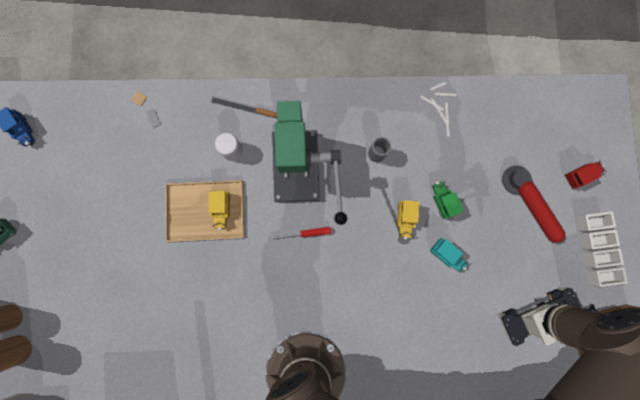

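View pics/side0.png

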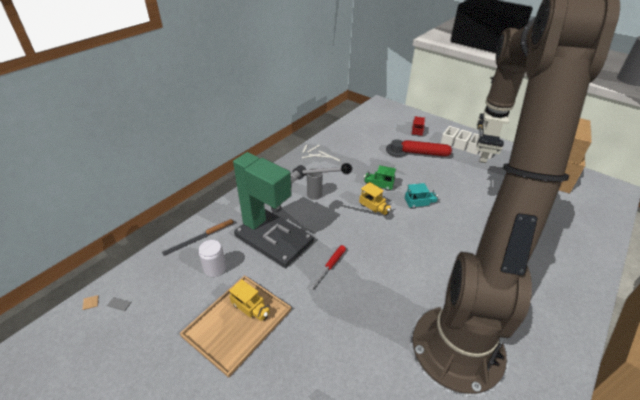

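The top view shows a yellow toy at (408,218) and a yellow one in the tray at (219,208). There are look-alikes in green (447,200) and turquoise (450,254). The yellow one outside the tray fits, since the finished one stands in the tray. I'll confirm this in an enlarged crop.

Run:
```python
import cv2,numpy as np
t=cv2.imread("pics/top0.png");s=cv2.imread("pics/side0.png")
def c(im,x,y,w,h,k): 
    return cv2.resize(im[y:y+h,x:x+w],None,fx=k,fy=k,interpolation=cv2.INTER_CUBIC)
a=c(t,375,180,50,75,8);b=c(s,345,170,50,75,8)
cv2.imwrite("pics/c1.png",np.hstack([a[:600],b[:600]]))
a=c(t,260,90,100,150,4);b=c(s,225,145,100,150,4)
cv2.imwrite("pics/c2.png",np.hstack([a,b]))
a=c(t,160,170,100,80,4);b=c(s,170,270,130,105,3)
cv2.imwrite("pics/c3.png",np.hstack([a[:315],b[:315]]))
```

```text
(no output)
```

View pics/c1.png

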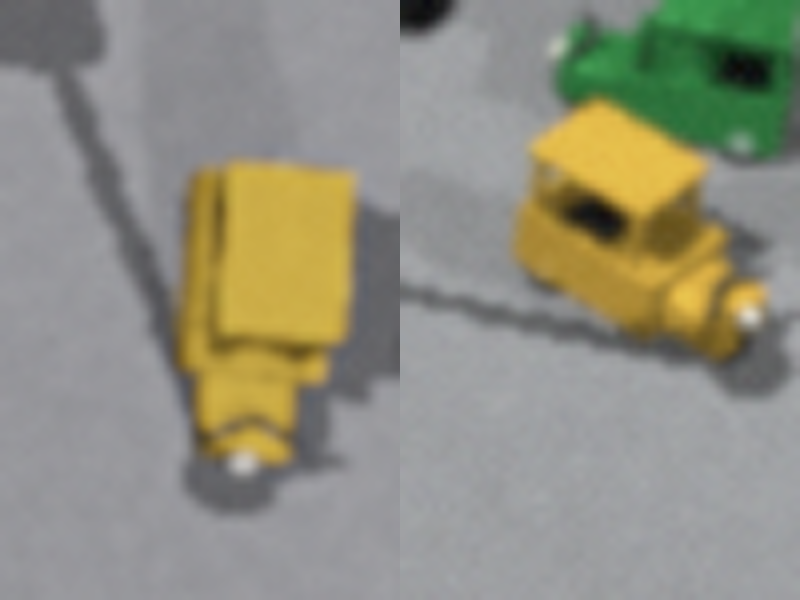

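View pics/c2.png

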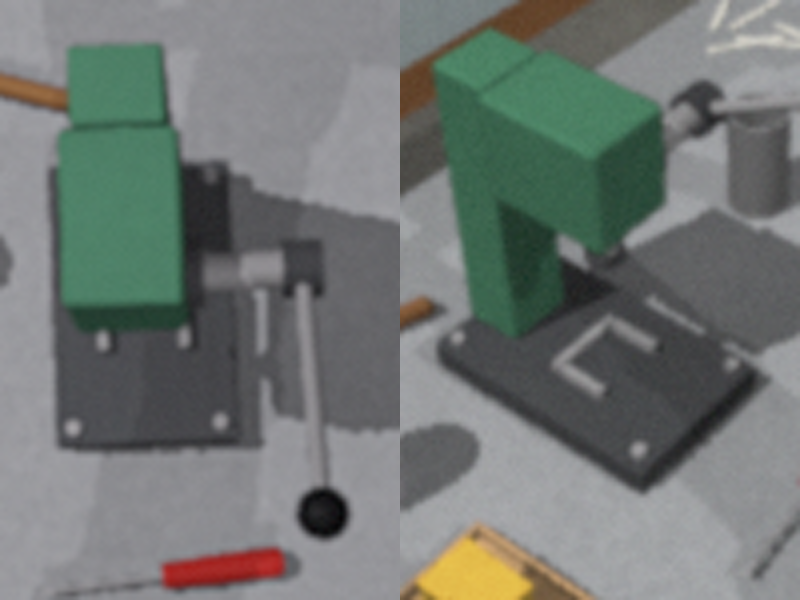

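View pics/c3.png

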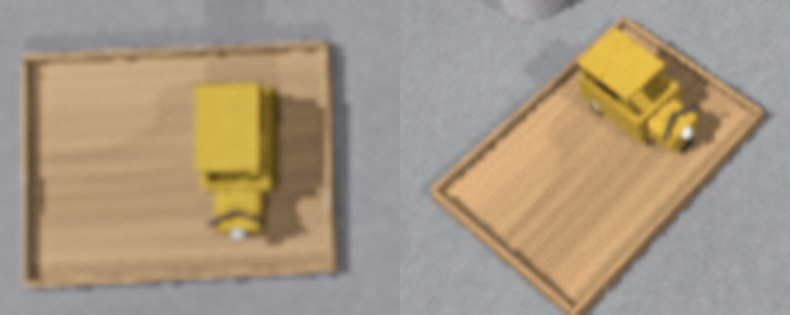

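The loose yellow toy at (408,218) has its roof visibly high on its posts, so it is the one to press. The yellow one in the tray is the finished toy. Next I'll fit the poses from the corners I read off the crops.

```bash
cat > h.py <<'E'
import numpy as np,cv2
from plant import readout,get_image,camera_params,bot
from scipy.optimize import least_squares
from scipy.spatial.transform import Rotation as Ro
def proj(n,X):
    p=camera_params(n); d=np.array([p["k1"],0,0,0,0.])
    return cv2.projectPoints(np.array(X,float).reshape(-1,1,3),cv2.Rodrigues(p["R"])[0],np.array(p["t"]),p["K"],d)[0].reshape(-1,2)
def fit(obs,x0,z=0,extra=None):
    "obs: list of (cam,(local xyz mm),(u,v)); p=x,y,yaw"
    def res(p,pts=False):
        c,s=np.cos(p[2]),np.sin(p[2]); r=[]
        for n,l,uv in obs:
            l=np.array(l)/1000.; W=[p[0]+c*l[0]-s*l[1],p[1]+s*l[0]+c*l[1],z+l[2]]
            r.append(proj(n,[W])[0]-uv)
        return np.ravel(r)
    s=least_squares(res,x0,loss="soft_l1"); return s.x,np.round(res(s.x).reshape(-1,2),1)
def o(): 
    s=readout.get_obs(); return s
E
cat > m.py <<'E'
from h import *
T="top";S="side"
toy=[(T,(59,25,79),(403.1,200.25)),(T,(59,-25,79),(419.6,201.5)),(T,(-9,-25,79),(418.1,223.1)),(T,(-9,25,79),(401.9,221.9)),
(S,(59,-25,79),(369.6,182.5)),(S,(-9,-25,79),(383.5,190)),(S,(-9,25,79),(375,196.9)),(S,(59,25,79),(361.25,188.75))]
print("toy",*fit(toy,[.4,-.27,0]))
pr=[(T,(-95,75,30),(275,201.2)),(T,(-95,-75,30),(320,200)),(T,(140,-75,30),(317,131.25)),(T,(140,75,30),(273,132)),
(T,(-35,40,300),(275.5,165.75)),(T,(-35,-40,300),(305.75,165.75)),(T,(140,32,300),(277.5,101.5)),(T,(140,-32,300),(300.5,101.25)),
(S,(-95,75,30),(285,264.5)),(S,(-95,-75,30),(315.5,238.75)),(S,(140,75,30),(234.5,230)),(S,(-35,40,300),(273.75,184.25)),(S,(-35,-40,300),(290,171.25)),(S,(-35,40,200),(274.25,208.25))]
print("press",*fit(pr,[.55,.05,0]))
tr=[(n,(95*a,125*b,17),uv) for n,a,b,uv in [(T,1,1,(166.25,184.25)),(T,1,-1,(242,180.5)),(T,-1,-1,(244.5,237.5)),(T,-1,1,(166.75,241.25)),
(S,1,-1,(244,276.7)),(S,-1,-1,(292.7,307.3)),(S,1,1,(180.7,332.7)),(S,-1,1,(228.3,374))]]
print("tray",*fit(tr,[.4,.35,0]))
fi=[(T,(59,25,70),(208.75,191.25)),(T,(59,-25,70),(225.5,190.75)),(T,(-9,-25,70),(225,213.75)),(T,(-9,25,70),(209.25,213.75))]
print("fin",*fit(fi,[.4,.3,0],.005))
k=least_squares(lambda X:np.r_[proj(T,[X])[0]-(340.75,218),proj(S,[X])[0]-(347,168)],[.4,-.1,.3]);print("knob",k.x,k.fun)
for n,uv in(("drv handle",(330,231)),("drv tip",(275,237.5)),("pipe top",(380,145)),("tin top",(228,143))):
    z={"d":.01,"p":.11,"t":.1}[n[0]];q=least_squares(lambda X:proj(T,[[*X,z]])[0]-uv,[.4,0]);print(n,q.x)
E
python3 m.py
```

```text
toy [ 0.47316771 -0.33567529 -0.10315001] [[ 0.1 -0.2]
 [-0.6 -0.1]
 [-0.2 -0.2]
 [ 0.1 -0.3]
 [ 0.  -0.1]
 [ 0.6  0.6]
 [ 0.8 -0. ]
 [-0.1 -0.4]]
press [0.63831    0.02114927 0.00649292] [[-1.6  0.3]
 [-0.4  0.3]
 [ 0.7 -1.2]
 [-0.5 -1. ]
 [-0.4  1.3]
 [ 0.5  0.5]
 [-0.3 -0.5]
 [ 1.2 -0.7]
 [ 0.2 -0.7]
 [-0.8 -2.1]
 [-0.6  0.4]
 [-0.3  0.2]
 [ 2.  -0.1]
 [ 1.3  2.1]]
tray [0.51952725 0.32004541 0.02710626] [[-0.3 -1. ]
 [ 0.6 -0.6]
 [-0.4  0.3]
 [-0.6  0.3]
 [ 1.4 -2.1]
 [-0.2 -0.7]
 [-0.4  0.4]
 [ 0.7  0.9]]
fin [0.51388875 0.26538129 0.00464731] [[ 0.4  0.5]
 [-0.3  0.6]
 [ 0.2 -0.7]
 [-0.3 -0.3]]
knob [ 0.46676094 -0.10265364  0.32806374] [ 0.11106126  0.16900239 -0.23497199 -0.02186183]
drv handle [ 0.44403187 -0.08679068]
drv tip [0.42667942 0.09342962]
pipe top [ 0.7045552  -0.24475735]
tin top [0.72092536 0.22719479]
```

The press fit residuals are too large and they disagree with the knob. I'll check with a wireframe overlay.

```bash
cat > ov.py <<'E'
from h import *
import sys
def box(x0,x1,y0,y1,z0,z1):
    P=[(x,y,z) for x in(x0,x1) for y in(y0,y1) for z in(z0,z1)]
    return [(P[i],P[j]) for i in range(8) for j in range(i) if bin(i^j).count("1")==1]
B=box(-95,140,-75,75,30,30)+box(-35,85,-40,40,200,300)+box(85,140,-32,32,300,300)+box(-18,27,29.5,29.5,40,40)+box(-18,27,-29.5,-29.5,40,40)+box(30,30,-30,30,40,40)+[((-175.5,-106,326),(0,-106,230))]
def draw(n,src,x,y,w,h,k,p):
    im=cv2.resize(cv2.imread(src)[y:y+h,x:x+w],None,fx=k,fy=k,interpolation=cv2.INTER_CUBIC)
    c,s=np.cos(p[2]),np.sin(p[2])
    for a,b in B:
        q=[proj(n,[[p[0]+(c*l[0]-s*l[1])/1e3,p[1]+(s*l[0]+c*l[1])/1e3,l[2]/1e3]])[0] for l in(a,b)]
        q=[tuple(((v-(x,y)+.5)*k-.5).astype(int).tolist()) for v in q]
        cv2.line(im,q[0],q[1],(0,0,255),1)
    return im
if __name__=="__main__":
    p=[float(v) for v in sys.argv[1:4]]
    a=draw("top","pics/top0.png",265,95,85,130,4,p);b=draw("side","pics/side0.png",230,150,122,130,4,p)
    a=cv2.resize(a,None,fx=.93,fy=.93);b=cv2.resize(b,None,fx=.93,fy=.93)
    cv2.imwrite(sys.argv[4],np.hstack([a,b]))
E
python3 ov.py .638 .0211 .0065 pics/o1.png
```

```text
(no output)
```

View pics/o1.png

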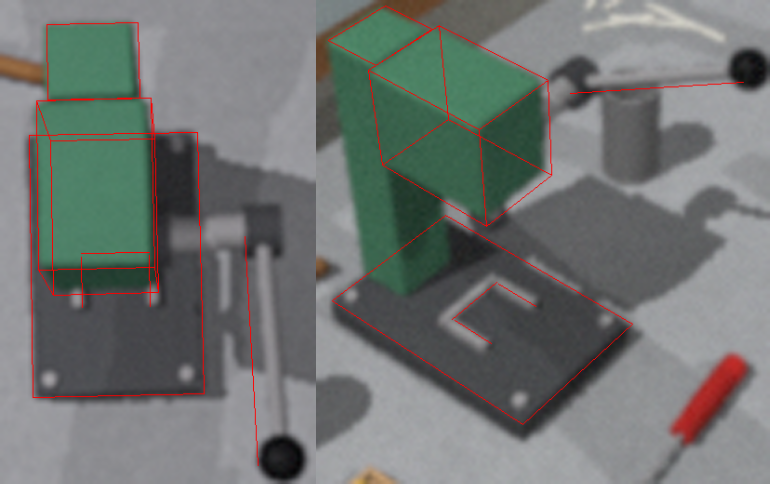

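The overlay fits the bed, head and rails to about 2 mm. The lever stands slightly outside the drawn line, so I'll use the triangulated knob at (.467,-.103,.328). I'll grip with the tool tilted 35°, wrist toward the robot, so it clears both the roof and the press head.

```bash
cat > g.py <<'E'
import sys
from h import *
def tgt(gx,gy,gz,yaw,tilt):
    R=Ro.from_euler("z",yaw)*Ro.from_euler("y",-tilt)*Ro.from_euler("x",np.pi)
    return np.array([gx,gy,gz])+bot.grip_depth*R.apply([0,0,1]),R
def go(*a):
    s=o();P,R=tgt(*a);R0=Ro.from_quat(s["tcp_rot"])
    c=[(R*Ro.from_euler("z",k)*R0.inv()).as_rotvec() for k in(0,np.pi)]
    v=min(c,key=np.linalg.norm)
    print("shift units",np.round((P-s["tcp_pos"])/.06,2),"turn units",np.round(v/.12,2))
def where():
    s=o();R=Ro.from_quat(s["tcp_rot"]);g=s["tcp_pos"]-bot.grip_depth*R.apply([0,0,1])
    print("t",round(s["clock"],2),"grip",np.round(g,4),"z",np.round(R.apply([0,0,1]),3),"y",np.round(R.apply([0,1,0]),3),"gap",round(s["finger_gap"]*92,1),"F",np.round(s["contact_force"],1),"gf",round(s["grip_force"],1),"j",np.round(s["joint_positions"],2))
def off(x,y,yaw,lx,ly=0): return x+np.cos(yaw)*lx-np.sin(yaw)*ly,y+np.sin(yaw)*lx+np.cos(yaw)*ly
if __name__=="__main__":
    where()
    if len(sys.argv)>1: go(*[float(v) for v in sys.argv[1:6]])
E
python3 - <<'E'
from g import *
x,y=off(.4732,-.3357,-.103,-.005);print(x,y)
P,R=tgt(x,y,.035,-.103,.61);b=R.apply([0,0,-1])
go(*(np.array([x,y,.035])+.12*b),-.103,.61);print(.12*b/.06)
E
```

```text
0.46822649906019026 -0.3351859101229245
shift units [ 3.16  4.25 -1.8 ] turn units [ 0.65 -5.09 -3.75]
[-1.13966274  0.11780214  1.63929604]
```

```bash
python3 -m pendant '.4 .53 -.1 .08 -.64 -.47 .7;.4 .53 -.1 .08 -.64 -.47 .7;.4 .53 -.2 .08 -.64 -.47 .7;.4 .53 -.2 .08 -.64 -.47 .7;.4 .53 -.3 .08 -.64 -.47 .7;.4 .53 -.3 .08 -.64 -.47 .7;.4 .53 -.3 .08 -.64 -.47 .7;.36 .54 -.3 .08 -.64 -.47 .7;0 0 0 0 0 0 .7;0 0 0 0 0 0 .7'; python3 g.py .4682 -.3352 .035 -.103 .61
```

```text
clock: 1.35
tcp_pos: [0.4092, -0.3429, 0.1251]
tcp_rot: [0.954, -0.038, 0.296, 0.017]
contact_force: [0.1, 0.4, 0.3]
finger_gap: 0.846
grip_force: 0.0
t 1.35 grip [ 0.3986 -0.3418  0.1406] z [ 0.564 -0.056 -0.824] y [-0.084 -0.996  0.01 ] gap 77.8 F [0.1 0.4 0.3] gf 0.0 j [ 1.38  0.37 -0.61  2.29 -1.14  0.21  0.28]
shift units [ 1.16  0.11 -1.76] turn units [ 0.08 -0.07 -0.16]
```

```bash
python3 -m pendant '.2 .02 -.3 .02 -.02 -.04 .7;.2 .02 -.3 .02 -.02 -.04 .7;.2 .02 -.3 .02 -.02 -.04 .7;.2 .02 -.3 .02 -.01 -.04 .7;.18 .02 -.28 0 0 0 .7;.18 .01 -.28 0 0 0 .7;0 0 0 0 0 0 .7;0 0 0 0 0 0 .7'; python3 g.py .4682 -.3352 .035 -.103 .61;python3 - <<'E'
from h import *
a=get_image("top")[175:265,355:475,::-1];b=get_image("side")[140:230,330:450,::-1]
cv2.imwrite("pics/g1.png",cv2.resize(np.hstack([a,b]),None,fx=3.3,fy=3.3,interpolation=2))
E
```

```text
clock: 2.35
tcp_pos: [0.479, -0.3563, 0.0517]
tcp_rot: [0.959, -0.042, 0.28, -0.008]
contact_force: [-0.8, 0.3, 0.1]
finger_gap: 0.85
grip_force: 0.0
t 2.35 grip [ 0.4688 -0.3561  0.0676] z [ 0.538 -0.008 -0.843] y [-0.075 -0.996 -0.039] gap 78.2 F [-0.8  0.3  0.1] gf 0.0 j [ 1.18  0.58 -0.52  2.18 -1.32  0.12  0.42]
shift units [-0.    0.33 -0.54] turn units [-0.36 -0.33 -0.24]
```

View pics/g1.png

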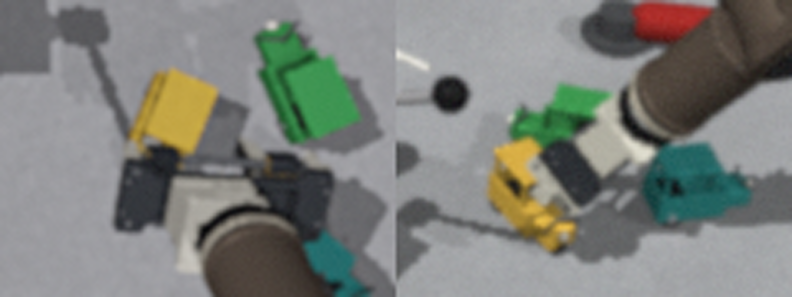

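The toy has been nudged in yaw, because the arm ran into its j5 and j6 limits at this tilt. I'll back off, fit the arm kinematics from observed poses, and choose a feasible tilt.

```bash
cat > log.py <<'E'
from h import *;import json
s=o();open("log.jsonl","a").write(json.dumps({k:np.array(s[k]).tolist() for k in("joint_positions","tcp_pos","tcp_rot")})+"\n")
E
python3 log.py; python3 -m pendant '-.2 0 .5 0 0 0 .7;-.2 0 .5 0 0 0 .7;-.2 0 .5 0 0 0 .7;-.2 0 .5 0 0 0 .7;0 0 .5 0 .5 0 .7;0 0 .5 0 .8 0 .7;0 0 0 0 .8 0 .7;0 0 0 0 0 0 .7'; python3 log.py
cat > fk.py <<'E'
from h import *;import json,itertools
D=[json.loads(l) for l in open("log.jsonl")]+[dict(joint_positions=[1.10639387,0.43515176,0.02498375,1.57401217,-0.01157549,1.13401076,-0.07506488],tcp_pos=[.22099667,-.58412536,.2260222],tcp_rot=[.983684678,.179899799,-.000205715,-.000688734])]
def fk(q,sg,p):
    "p: yaw0,h,L1,L2,L3, offsets e4,e6 ; tool"
    q=np.array(q)*sg; T=Ro.from_euler("z",p[0]+q[0]);X=np.array([0,0,p[1]])
    T=T*Ro.from_euler("y",q[1])*Ro.from_euler("z",q[2]);X=X+T.apply([p[5],0,p[2]])
    T=T*Ro.from_euler("y",q[3])*Ro.from_euler("z",q[4]);X=X+T.apply([p[6],0,p[3]])
    T=T*Ro.from_euler("y",q[5])*Ro.from_euler("z",q[6]+p[8]);X=X+T.apply([p[7],0,p[4]])
    return X,T
def err(p,sg):
    r=[]
    for d in D:
        X,T=fk(d["joint_positions"],sg,p);r+=[*(X-d["tcp_pos"])*3,*(T*Ro.from_quat(d["tcp_rot"]).inv()).as_rotvec()]
    return np.array(r)
def solve():
    best=None
    for a,b,c,e in itertools.product((1,-1),repeat=4):
        sg=np.array([a,1,b,1,c,1,e])
        for y0 in(0,1.57,3.14,-1.57):
          for y1 in (0,1.57,3.14,-1.57):
            s=least_squares(err,[y0,.3,.4,.4,.3,0,0,0,y1],args=(sg,),max_nfev=40)
            if best is None or s.cost<best[0]: best=(s.cost,sg,s.x)
    return best
if __name__=="__main__":
    b=solve();print(b[0],b[1],np.round(b[2],4));np.savez("fk.npz",sg=b[1],p=b[2])
E
python3 fk.py;python3 g.py
```

```text
clock: 3.45
tcp_pos: [0.4328, -0.3553, 0.2325]
tcp_rot: [0.986, -0.041, 0.159, -0.003]
contact_force: [-0.1, 1.1, 0.3]
finger_gap: 0.851
grip_force: 0.0
0.0006521827683168687 [-1  1 -1  1 -1  1 -1] [-0.0443  0.292   0.4893  0.3818  0.3218  0.0791 -0.0059 -0.0244  1.5294]
t 3.45 grip [ 0.4269 -0.3552  0.2503] z [ 0.313 -0.007 -0.95 ] y [-0.08  -0.997 -0.019] gap 78.3 F [-0.1  1.1  0.3] gf 0.0 j [ 0.63  0.2   0.11  1.95 -0.33  0.77 -0.7 ]
```

Run:
```python
from h import *
a=get_image("top")[:,:,::-1];b=get_image("side")[:,:,::-1]
cv2.imwrite("pics/top2.png",a);cv2.imwrite("pics/side2.png",b)
f=lambda im,x,y:cv2.resize(im[y:y+75,x:x+50],None,fx=8,fy=8,interpolation=2)
cv2.imwrite("pics/c4.png",np.hstack([f(a,385,175),f(b,350,160)]))
```

```text
(no output)
```

View pics/c4.png

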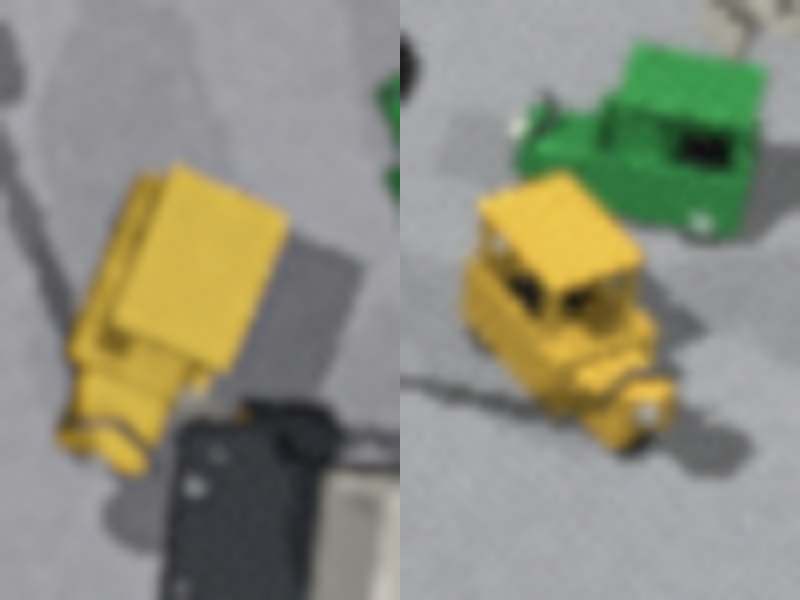

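The crop shows the toy upright and rotated clockwise. The roof corners in the top view are at (407,195), (421,202), (413.5,221.5) and (399,215).

```bash
cat > ik.py <<'E'
from fk import *;from g import *
z=np.load("fk.npz");sg,p=z["sg"],z["p"]
lo=np.array([-2.62,-.44,-1.27,.08,-1.32,.12,-2.74]);hi=np.array([2.62,2.09,1.32,2.57,4.46,2,2.74])
def ik(a,n=6):
    P,R=tgt(*a);best=9,None;rng=np.random.default_rng(0)
    for k in range(n):
        for f in(0,np.pi):
            q0=np.clip([-np.arctan2(a[1],a[0])+rng.normal()*.3,.4,rng.normal()*.4,1.8,rng.normal()*.5,.8,rng.normal()],lo+.05,hi-.05)
            def e(q):
                X,T=fk(q,sg,p);return np.r_[(X-P)*3,(T*(R*Ro.from_euler("z",f)).inv()).as_rotvec(),.003*np.maximum(0,.25-np.minimum(q-lo,hi-q)),.001*(q[2])]
            s=least_squares(e,q0,bounds=(lo+.02,hi-.02),max_nfev=60);
            if np.linalg.norm(s.fun[:6])<best[0]: best=(np.linalg.norm(s.fun[:6]),s.x)
    return best
if __name__=="__main__":
    T="top";S="side"
    toy=[(T,(59,25,79),(407.25,195.4)),(T,(59,-25,79),(421.25,201.9)),(T,(-9,-25,79),(413.5,221.5)),(T,(-9,25,79),(399.1,215.4)),
    (S,(59,-25,79),(370.6,181.5)),(S,(-9,-25,79),(380.4,191.25)),(S,(-9,25,79),(369,195.6)),(S,(59,25,79),(360,185))]
    t,r=fit(toy,[.4,-.27,-.4]);print("toy",t,r.tolist())
    gx,gy=off(*t,-.005)
    kx,ky=.467,-.103
    for tilt in(.25,.35,.44,.52,.61):
        print(tilt,*[(round(b[0],3),np.round(b[1],1).tolist()) for b in(ik((gx,gy,.037,t[2],tilt)),ik((.567,.021,.07,.0065,tilt)),ik((.462,.021,.1,.0065,tilt)))],sep="\n  ")
    for tilt in(0,.2,.35):
        print("knob",tilt,*[(round(b[0],3),np.round(b[1],1).tolist()) for b in(ik((kx,ky,.33,0,tilt)),ik((kx-.025,ky,.23,0,tilt)),ik((kx+.012,ky,.115,0,tilt)))],sep="\n  ")
    print("tray",[ik((.515,.375,.042,.03,tl))[0] for tl in(.25,.35,.44,.52)])
E
python3 ik.py
```

```text
toy [ 0.48539903 -0.32728725 -0.43322871] [[-0.3, -0.2], [0.4, -0.3], [0.0, -0.1], [-0.3, -0.4], [0.4, -0.1], [0.6, 0.6], [0.5, 0.2], [-0.3, 0.1]]
0.25
  (np.float64(0.0), [0.5, 0.6, 0.1, 2.0, -0.3, 0.3, -1.2])
  (np.float64(0.0), [-0.1, 0.5, -0.0, 2.1, 0.0, 0.3, -1.7])
  (np.float64(0.0), [-0.1, 0.3, -0.0, 2.3, 0.1, 0.2, -1.7])
0.35
  (np.float64(0.0), [1.1, 0.6, -0.6, 2.2, 1.6, 0.3, 0.3])
  (np.float64(0.0), [0.4, 0.5, -0.5, 2.3, 1.4, 0.3, 0.2])
  (np.float64(0.0), [0.4, 0.3, -0.6, 2.5, 1.7, 0.2, -0.2])
0.44
  (np.float64(0.0), [1.1, 0.6, -0.6, 2.3, 2.2, 0.3, -0.3])
  (np.float64(0.0), [0.3, 0.5, -0.5, 2.3, 2.0, 0.3, -0.4])
  (np.float64(0.031), [-0.0, 0.3, -0.1, 2.5, 2.8, 0.1, -1.3])
0.52
  (np.float64(0.0), [0.9, 0.6, -0.4, 2.3, 2.9, 0.3, -1.1])
  (np.float64(0.0), [0.1, 0.5, -0.2, 2.4, 2.7, 0.3, -1.2])
  (np.float64(0.081), [-0.2, 0.3, 0.1, 2.5, 3.1, 0.2, -1.7])
0.61
  (np.float64(0.0), [0.8, 0.6, -0.2, 2.4, 3.2, 0.4, -1.4])
  (np.float64(0.0), [-0.1, 0.5, 0.0, 2.4, 3.1, 0.4, -1.6])
  (np.float64(0.138), [-0.2, 0.3, 0.1, 2.5, 3.1, 0.3, -1.7])
knob
  0
  (np.float64(0.0), [0.2, 0.0, -0.0, 1.9, 0.0, 1.2, 1.8])
  (np.float64(0.0), [0.2, 0.1, -0.0, 2.1, 0.0, 0.9, 1.8])
  (np.float64(0.0), [0.2, 0.4, 0.0, 2.0, -0.0, 0.7, -1.4])
knob
  0.2
  (np.float64(0.0), [0.2, 0.0, 0.0, 2.0, -0.1, 1.0, -1.4])
  (np.float64(0.0), [0.2, 0.1, -0.0, 2.2, -0.1, 0.7, -1.3])
  (np.float64(0.0), [0.2, 0.3, -0.0, 2.2, -0.1, 0.4, -1.3])
knob
  0.35
  (np.float64(0.0), [0.2, -0.1, -0.0, 2.1, -0.1, 0.8, -1.3])
  (np.float64(0.0), [0.2, 0.0, 0.0, 2.3, -0.2, 0.5, -1.2])
  (np.float64(0.0), [-0.0, 0.3, 0.3, 2.3, -0.7, 0.2, -0.7])
tray [np.float64(5.889220291216865e-10), np.float64(2.1162142685250102e-07), np.float64(1.828587925024272e-07), np.float64(3.718773775255341e-08)]
```

Run:
```python
import ik
from ik import *
ik.lo=lo.copy();ik.hi=hi.copy();ik.lo[4]=-.9;ik.hi[4]=.9
gx,gy=off(.4854,-.3273,-.433,-.009);print(gx,gy)
for tl in(.3,.35):
    for a in((gx,gy,.037,-.433),(gx-.03,gy+.014,.14,-.433),(.47,-.1,.42,0),(.52,.021,.42,.0065),(.52,.021,.1,.0065),(.555,.021,.068,.0065),(.515,.375,.045,.03)):
        b=ik.ik((*a,tl),4);print(tl,a,round(b[0],4),np.round(b[1],2).tolist())
g=(gx,gy,.037);_,R=tgt(*g,-.433,.3);bk=R.apply([0,0,-1])
where();go(*(np.array(g)+.11*bk),-.433,.3);print(.11*bk/.06)
```

```text
0.47723060056079364 -0.32352363762296377Traceback (most recent call last):
  File "<stdin>", line 7, in <module>
AttributeError: 'function' object has no attribute 'ik'
```

```bash
cat > chk.py <<'E'
import ik as I
from ik import off,tgt,where,go,np
I.lo[4]=-.9;I.hi[4]=.9
def chk(L):
    for a in L:
        b=I.ik(a,4);print(a,round(b[0],4),np.round(b[1],2).tolist())
E
python3 - <<'E'
from chk import *
gx,gy=off(.4854,-.3273,-.433,-.009)
for tl in(.3,.35): chk([(*a,tl) for a in((gx,gy,.037,-.433),(gx-.03,gy+.014,.14,-.433),(.47,-.1,.42,0),(.52,.021,.42,.0065),(.52,.021,.1,.0065),(.555,.021,.068,.0065),(.515,.375,.045,.03))])
g=(gx,gy,.037);_,R=tgt(*g,-.433,.3);bk=R.apply([0,0,-1])
where();go(*(np.array(g)+.11*bk),-.433,.3);print(.11*bk/.06)
E
```

```text
(np.float64(0.47723060056079364), np.float64(-0.32352363762296377), 0.037, -0.433, 0.3) 0.0 [0.41, 0.56, 0.19, 2.09, -0.66, 0.25, -0.82]
(np.float64(0.44723060056079367), np.float64(-0.30952363762296375), 0.14, -0.433, 0.3) 0.0 [0.58, 0.33, 0.0, 2.13, -0.15, 0.39, -1.29]
(0.47, -0.1, 0.42, 0, 0.3) 0.0 [0.23, -0.16, 0.0, 1.98, -0.09, 1.04, 1.84]
(0.52, 0.021, 0.42, 0.0065, 0.3) 0.0 [-0.09, -0.0, -0.0, 1.76, 0.01, 1.08, -1.66]
(0.52, 0.021, 0.1, 0.0065, 0.3) 0.0 [-0.05, 0.37, -0.04, 2.22, 0.11, 0.25, -1.75]
(0.555, 0.021, 0.068, 0.0065, 0.3) 0.0 [-0.16, 0.47, 0.09, 2.14, -0.14, 0.23, -1.52]
(0.515, 0.375, 0.045, 0.03, 0.3) 0.0 [-0.78, 0.6, -0.0, 1.99, 0.56, 0.37, 0.32]
(np.float64(0.47723060056079364), np.float64(-0.32352363762296377), 0.037, -0.433, 0.35) 0.0 [0.52, 0.55, 0.06, 2.13, -0.67, 0.15, -0.78]
(np.float64(0.44723060056079367), np.float64(-0.30952363762296375), 0.14, -0.433, 0.35) 0.0 [0.56, 0.32, 0.03, 2.17, -0.25, 0.32, -1.18]
(0.47, -0.1, 0.42, 0, 0.35) 0.0 [0.21, -0.11, -0.0, 1.89, -0.1, 1.02, -1.32]
(0.52, 0.021, 0.42, 0.0065, 0.35) 0.0 [-0.09, -0.03, -0.0, 1.8, 0.02, 1.02, -1.66]
(0.52, 0.021, 0.1, 0.0065, 0.35) 0.0 [-0.36, 0.38, 0.31, 2.26, -0.54, 0.19, -1.14]
(0.555, 0.021, 0.068, 0.0065, 0.35) 0.0 [-0.33, 0.48, 0.28, 2.18, -0.66, 0.18, -1.03]
(0.515, 0.375, 0.045, 0.03, 0.35) 0.0 [-0.85, 0.6, 0.06, 2.02, 0.67, 0.32, 0.19]
t 3.55 grip [ 0.4247 -0.3553  0.2486] z [ 0.312 -0.006 -0.95 ] y [-0.082 -0.996 -0.021] gap 78.4 F [-0.7 -0.1 -0.1] gf 0.0 j [ 0.64  0.2   0.11  1.96 -0.33  0.77 -0.7 ]
shift units [ 0.37  0.72 -1.78] turn units [-0.14  0.18 -2.92]
[-0.49178609  0.22733158  1.75145023]
```

```bash
python3 -m pendant '.07 .14 -.1 -.03 .04 -.59 1;.07 .14 -.3 -.03 .04 -.59 1;.07 .14 -.4 -.03 .04 -.59 1;.08 .15 -.5 -.03 .04 -.59 1;.08 .15 -.48 -.02 .02 -.56 1;0 0 0 0 0 0 1;0 0 0 0 0 0 1;0 0 0 0 0 0 1'; python3 log.py;python3 g.py .4772 -.3235 .037 -.433 .3
```

```text
clock: 4.55
tcp_pos: [0.4533, -0.3142, 0.1258]
tcp_rot: [0.965, -0.213, 0.146, 0.033]
contact_force: [1.3, 0.6, 1.0]
finger_gap: 1.002
grip_force: 0.0
t 4.55 grip [ 0.4482 -0.3118  0.1438] z [ 0.269 -0.126 -0.955] y [-0.421 -0.907  0.002] gap 92.2 F [1.3 0.6 1. ] gf 0.0 j [ 0.38  0.3   0.18  2.15 -0.21  0.41 -1.28]
shift units [ 0.48 -0.19 -1.78] turn units [0.02 0.01 0.01]
```

```bash
python3 -m pendant '.06 -.03 -.25 0 0 0 1;.08 -.03 -.3 0 0 0 1;.08 -.03 -.3 0 0 0 1;.08 -.03 -.3 0 0 0 1;.08 -.03 -.3 0 0 0 1;.1 -.04 -.33 0 0 0 1;0 0 0 0 0 0 1;0 0 0 0 0 0 1'; python3 log.py;python3 g.py .4772 -.3235 .037 -.433 .3
```

```text
clock: 5.55
tcp_pos: [0.4819, -0.3244, 0.0179]
tcp_rot: [0.966, -0.213, 0.145, 0.033]
contact_force: [-0.3, 0.4, -0.2]
finger_gap: 0.999
grip_force: 0.0
t 5.55 grip [ 0.4769 -0.3221  0.0359] z [ 0.267 -0.125 -0.956] y [-0.421 -0.907  0.001] gap 91.9 F [-0.3  0.4 -0.2] gf 0.0 j [ 0.48  0.53  0.05  2.16 -0.3   0.17 -1.2 ]
shift units [ 0.   -0.02  0.02] turn units [ 0.01 -0.01  0.01]
```

```bash
python3 -m pendant '0 0 0 0 0 0 0;0 0 0 0 0 0 0;0 0 0 0 0 0 -1;0 0 0 0 0 0 -1;0 0 0 0 0 0 -1;0 0 0 0 0 0 -1;0 0 0 0 0 0 -1;0 0 0 0 0 0 -1'; python3 log.py;python3 g.py;python3 -m pendant '0 0 .5 0 0 0 -1;0 0 .5 0 0 0 -1;0 0 .5 0 0 0 -1;0 0 0 0 0 0 -1'; python3 g.py .47 -.25 .43 0 .3
```

```text
clock: 6.55
tcp_pos: [0.4822, -0.3242, 0.0179]
tcp_rot: [0.966, -0.213, 0.146, 0.033]
contact_force: [-0.9, 0.2, 4.1]
finger_gap: 0.585
grip_force: 30.0
t 6.55 grip [ 0.4772 -0.3219  0.0359] z [ 0.267 -0.125 -0.955] y [-0.42  -0.907  0.001] gap 53.8 F [-0.9  0.2  4.1] gf 30.0 j [ 0.47  0.53  0.05  2.16 -0.3   0.17 -1.2 ]
clock: 7.05
tcp_pos: [0.4832, -0.3247, 0.1096]
tcp_rot: [0.965, -0.213, 0.147, 0.033]
contact_force: [-0.5, -0.4, -1.6]
finger_gap: 0.587
grip_force: 30.0
t 7.05 grip [ 0.4781 -0.3224  0.1275] z [ 0.27  -0.127 -0.955] y [-0.42  -0.907  0.002] gap 54.0 F [-0.5 -0.4 -1.6] gf 30.0 j [ 0.37  0.36  0.18  2.1  -0.24  0.39 -1.26]
shift units [-0.13  1.25  5.04] turn units [0.02 0.02 3.61]
```

```bash
python3 -m pendant '0 .1 .4 0 0 .4 -1;0 .1 .5 0 0 .4 -1;0 .1 .5 0 0 .4 -1;0 .1 .5 0 0 .4 -1;0 .1 .5 0 0 .4 -1;0 .1 .5 0 0 .4 -1;-.03 .2 .5 0 0 .4 -1;-.03 .2 .6 .02 .02 .4 -1;-.03 .2 .6 0 0 .4 -1;-.03 .1 .4 0 0 0 -1;0 0 0 0 0 0 -1;0 0 0 0 0 0 -1'; python3 log.py; python3 g.py .515 .025 .43 .0065 .3
```

```text
clock: 8.55
tcp_pos: [0.4745, -0.2461, 0.4054]
tcp_rot: [0.989, -0.001, 0.146, -0.001]
contact_force: [-0.4, 0.1, -2.3]
finger_gap: 0.59
grip_force: 30.0
t 8.55 grip [ 0.469  -0.2462  0.4234] z [ 0.29   0.001 -0.957] y [-0.002 -1.    -0.002] gap 54.2 F [-0.4  0.1 -2.3] gf 30.0 j [ 0.35  0.02  0.12  1.71 -0.15  1.15 -1.06]
shift units [0.77 4.52 0.11] turn units [-0.02 -0.05  0.07]
```

```bash
python3 -m pendant '0 .4 .1 0 0 0 -1;0 .5 0 0 0 0 -1;0 .55 0 0 0 0 -1;.1 .55 0 0 0 0 -1;.1 .55 0 0 0 0 -1;.1 .55 0 0 0 .05 -1;.1 .55 0 0 0 0 -1;.1 .5 0 0 0 0 -1;.15 .4 0 0 0 0 -1;.1 0 0 0 0 0 -1;0 0 0 0 0 0 -1;0 0 0 0 0 0 -1'; python3 log.py; python3 g.py .515 .021 .11 .0065 .3
```

```text
clock: 10.05
tcp_pos: [0.5197, 0.0256, 0.4131]
tcp_rot: [0.989, 0.001, 0.147, -0.001]
contact_force: [0.3, 0.3, -1.6]
finger_gap: 0.581
grip_force: 30.0
t 10.05 grip [0.5142 0.0256 0.4311] z [ 0.291  0.001 -0.957] y [ 0.003 -1.    -0.001] gap 53.5 F [ 0.3  0.3 -1.6] gf 30.0 j [ 0.06 -0.01 -0.24  1.73  0.06  1.13 -1.77]
shift units [ 0.01 -0.08 -5.35] turn units [-0.01 -0.04  0.03]
```

```bash
python3 -m pendant '0 0 -.4 0 0 0 -1;0 0 -.5 0 0 0 -1;0 0 -.55 0 0 0 -1;0 0 -.55 0 0 0 -1;0 0 -.55 0 0 0 -1;0 0 -.55 0 0 0 -1;0 -.02 -.55 0 0 0 -1;0 -.02 -.5 0 0 0 -1;0 -.02 -.5 0 0 0 -1;0 -.02 -.4 0 0 0 -1;0 0 -.3 0 0 0 -1;0 0 0 0 0 0 -1;0 0 0 0 0 0 -1'; python3 log.py; python3 g.py .555 .021 .07 .0065 .3; python3 fk.py
python3 - <<'E'
from h import *
a=get_image("top")[:,:,::-1];b=get_image("side")[:,:,::-1]
cv2.imwrite("pics/top5.png",a);cv2.imwrite("pics/side5.png",b)
f=lambda im,x,y:cv2.resize(im[y:y+100,x:x+66],None,fx=6,fy=6,interpolation=2)
cv2.imwrite("pics/c5.png",np.hstack([f(a,262,140),f(b,257,190)]))
E
```

```text
clock: 11.68
tcp_pos: [0.5204, 0.0218, 0.0935]
tcp_rot: [0.989, 0.002, 0.148, -0.001]
contact_force: [0.3, -0.5, -0.9]
finger_gap: 0.588
grip_force: 30.0
t 11.68 grip [0.5149 0.0217 0.1115] z [ 0.293  0.002 -0.956] y [ 0.004 -1.    -0.001] gap 54.1 F [ 0.3 -0.5 -0.9] gf 30.0 j [-0.05  0.32 -0.16  2.23  0.34  0.32 -2.07]
shift units [ 0.67 -0.01 -0.69] turn units [-0.01 -0.02  0.02]
0.006482396438195903 [-1  1 -1  1 -1  1 -1] [-0.0888  0.2638  0.543   0.428   0.3517  0.0016 -0.005   0.0049  1.4867]
```

View pics/c5.png

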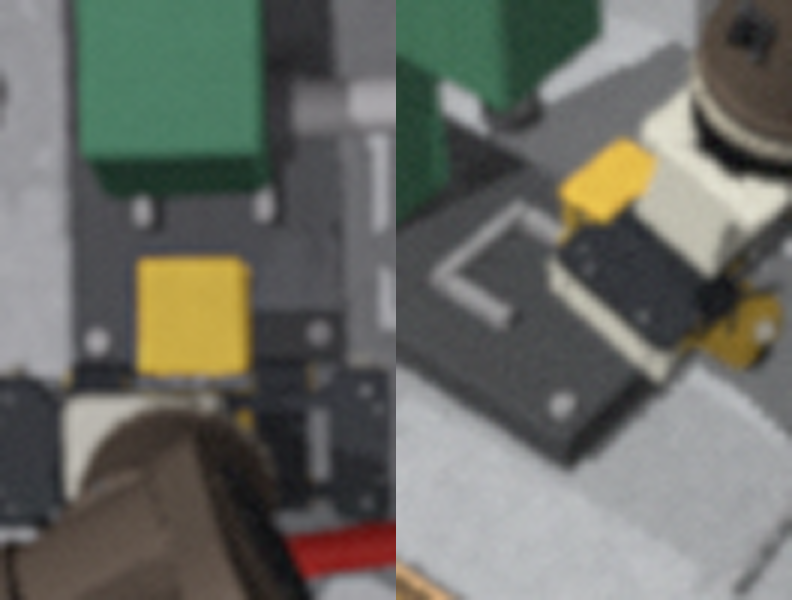

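The toy is held upright and square in front of the nest. In the top view its roof's tail edge is at (284.8,183) to (303.2,183), and the rail tips are near (285.8,175) and (306.2,175). I'll check the lateral alignment with projections.

Run:
```python
from h import *
print("pred roof tail",proj("top",[[.5149+.009+.059,.0217+s*.025,.0755+.079] for s in(1,-1)]))
print("pred rail tips",proj("top",[[.638-.018,.0211+s*.0335,.04] for s in(1,-1)]))
print("side roof tail", proj("side",[[.5149+.009+.059,.0217+s*.025,.0755+.079] for s in(1,-1)]), "obs right",257+(625-400)/6+.0,190+140/6,"left",257+(560-396)/6,190+190/6)
# rail tips at side crop
print("side rail tips",proj("side",[[.638-.018,.0211+s*.0335,.04] for s in(1,-1)]),"obs left",257+(512-396)/6,190+318/6)
```

```text
pred roof tail [[285.2782169  183.25535077]
 [302.31254964 182.94906688]]
pred rail tips [[285.56354864 177.32084968]
 [306.21582305 176.95774528]]
side roof tail [[284.38875092 221.60881015]
 [295.06737164 212.94304741]] obs right 294.5 213.33333333333334 left 284.3333333333333 221.66666666666666
side rail tips [[275.92928554 242.76772798]
 [289.44169815 231.37311722]] obs left 276.3333333333333 243.0
```

```bash
python3 -m pendant '.05 0 -.15 0 0 0 -1;.05 0 -.15 0 0 0 -1;.1 0 -.15 0 0 0 -1;.1 -.01 -.15 0 0 0 -1;.1 0 0 0 0 0 -1;.15 0 0 0 0 0 -1;.15 0 0 0 0 0 -1;.15 0 0 0 0 0 -1;.15 0 0 0 0 0 -1;.15 0 0 0 0 0 -1;.1 0 0 0 0 0 -1;0 0 0 0 0 0 -1;0 0 0 0 0 0 -1'; python3 log.py; python3 g.py .590 .0208 .066 .0065 .3
```

```text
clock: 13.4
tcp_pos: [0.5945, 0.0214, 0.0566]
tcp_rot: [0.989, 0.002, 0.148, -0.001]
contact_force: [-0.1, 1.0, -2.4]
finger_gap: 0.585
grip_force: 30.0
t 13.4 grip [0.5891 0.0213 0.0746] z [ 0.292  0.002 -0.956] y [ 0.004 -1.    -0.001] gap 53.8 F [-0.1  1.  -2.4] gf 30.0 j [-0.04  0.47 -0.14  2.09  0.37  0.31 -2.06]
shift units [ 0.02 -0.01 -0.14] turn units [-0.01 -0.03  0.02]
```

```bash
python3 -m pendant '0 0 -.04 0 0 0 -1;0 0 -.04 0 0 0 -1;0 0 -.04 0 0 0 -1;0 0 -.03 0 0 0 -1;0 0 0 0 0 0 -1;0 0 0 0 0 0 -1'; python3 g.py
```

```text
clock: 14.15
tcp_pos: [0.5948, 0.0215, 0.0479]
tcp_rot: [0.989, 0.002, 0.148, -0.001]
contact_force: [-4.0, -0.1, 3.3]
finger_gap: 0.587
grip_force: 30.0
t 14.15 grip [0.5893 0.0214 0.0659] z [ 0.293  0.002 -0.956] y [ 0.004 -1.    -0.001] gap 54.0 F [-4.  -0.1  3.3] gf 30.0 j [-0.06  0.49 -0.13  2.1   0.38  0.29 -2.07]
```

```bash
python3 -m pendant '0 0 0 0 0 0 .25;0 0 0 0 0 0 .3;0 0 0 0 0 0 .6;0 0 0 0 0 0 .6;0 0 0 0 0 0 .6'; python3 g.py; python3 -m pendant '-.05 0 .16 0 0 0 .6;-.1 0 .3 0 0 0 .6;-.15 0 .4 0 0 0 .6;-.3 0 .4 0 0 0 .6;-.5 0 .4 0 0 0 .6;-.5 0 .4 0 0 0 .6;0 0 0 0 0 0 .6;0 0 0 0 0 0 .6'; python3 log.py; python3 g.py
python3 - <<'E'
from h import *
a=get_image("top")[:,:,::-1];b=get_image("side")[:,:,::-1]
cv2.imwrite("pics/top6.png",a);cv2.imwrite("pics/side6.png",b)
# yellow mask in press region vs. predictions
for n,im,(x0,x1,y0,y1) in(("top",a,(265,325,150,225)),("side",b,(255,330,190,270))):
    h=cv2.cvtColor(im,cv2.COLOR_BGR2HSV);m=cv2.inRange(h,(18,120,60),(32,255,255))[y0:y1,x0:x1]
    ys,xs=np.nonzero(m);print(n,len(xs),xs.min()+x0,xs.max()+x0,ys.min()+y0,ys.max()+y0)
    P=[]
    for dx in(0,): 
        q=proj(n,[[.599+l[0]/1e3,.0208+l[1]/1e3,.03+l[2]/1e3] for l in[(-9,25,79),(-9,-25,79),(59,25,79),(59,-25,79),(-22,27,43),(-22,-27,43),(-56,19,37),(-56,-19,37),(-56,19,11),(-56,-19,11),(60,27,9)]]);print(q.round(1).tolist())
E
```

```text
clock: 14.78
tcp_pos: [0.595, 0.0214, 0.0477]
tcp_rot: [0.989, 0.002, 0.148, -0.001]
contact_force: [0.7, -0.8, 0.1]
finger_gap: 0.799
grip_force: 0.0
t 14.78 grip [0.5895 0.0214 0.0657] z [ 0.292  0.002 -0.956] y [ 0.004 -1.    -0.001] gap 73.5 F [ 0.7 -0.8  0.1] gf 0.0 j [-0.06  0.49 -0.13  2.1   0.38  0.28 -2.07]
clock: 15.78
tcp_pos: [0.4995, 0.0213, 0.1718]
tcp_rot: [0.989, 0.002, 0.149, -0.001]
contact_force: [-0.3, -0.3, -0.8]
finger_gap: 0.798
grip_force: 0.0
t 15.78 grip [0.494  0.0213 0.1898] z [ 0.294  0.002 -0.956] y [ 0.004 -1.    -0.001] gap 73.5 F [-0.3 -0.3 -0.8] gf 0.0 j [ 0.07  0.16 -0.29  2.18  0.21  0.52 -1.94]
top 453 286 304 171 200
[[286.7, 183.2], [303.1, 182.9], [286.5, 161.3], [302.8, 161.1], [287.0, 189.0], [304.2, 188.7], [289.8, 199.9], [301.9, 199.7], [290.4, 200.8], [302.2, 200.6], [287.6, 165.5]]
side 726 267 302 214 249
[[283.5, 230.8], [294.0, 222.1], [267.9, 221.2], [278.4, 213.0], [286.7, 240.8], [297.7, 231.4], [296.4, 245.6], [304.1, 238.8], [296.6, 251.1], [304.2, 244.2], [268.8, 236.4]]
```

The toy sits in the nest: the top-view mask has its nose at row 200 against a predicted 200.8. Next I'll move over the knob.

```bash
python3 -m pendant '0 .2 .4 0 0 0 1;0 .2 .5 0 0 0 1;0 .2 .6 0 0 0 1;0 .1 .6 0 0 0 1;0 0 .6 0 0 0 1;0 0 .6 0 0 0 1;0 0 .6 0 .2 0 1;0 0 .6 0 .2 0 1;0 -.2 .2 0 .2 0 1;-.05 -.4 0 0 .2 0 1;-.05 -.4 0 0 0 0 1;-.05 -.5 0 0 0 0 1;-.05 -.5 0 0 0 0 1;-.1 -.4 0 0 0 0 1;0 -.3 0 0 0 0 1;0 0 0 0 0 0 1;0 0 0 0 0 0 1'; python3 log.py; python3 g.py .467 -.1027 .328 0 .2;python3 -m chk
python3 - <<'E'
from h import *
b=get_image("side")[:,:,::-1];cv2.imwrite("pics/side7.png",b)
E
```

```text
clock: 18.0
tcp_pos: [0.4813, -0.0977, 0.4529]
tcp_rot: [0.995, 0.002, 0.1, -0.001]
contact_force: [-0.1, 0.2, 0.0]
finger_gap: 0.995
grip_force: 0.0
t 18.0 grip [ 0.4776 -0.0977  0.4713] z [ 0.199  0.003 -0.98 ] y [ 0.005 -1.    -0.002] gap 91.6 F [-0.1  0.2  0. ] gf 0.0 j [ 0.23 -0.01 -0.11  1.62 -0.03  1.34 -1.45]
shift units [-0.18 -0.08 -2.39] turn units [-0.01 -0.   -0.04]
```

```bash
python3 -m pendant '-.08 -.04 -.3 0 0 0 1;-.1 -.04 -.5 0 0 0 1;0 0 -.5 0 0 0 1;0 0 -.5 0 0 0 1;0 0 -.4 0 0 0 1;0 0 -.19 0 0 0 1;0 0 0 0 0 0 .3;0 0 0 0 0 0 -.1;0 0 0 0 0 0 -1;0 0 0 0 0 0 -1;0 0 0 0 0 0 -1;0 0 0 0 0 0 -1;0 0 0 0 0 0 -1'; python3 log.py; python3 g.py .467 -.1027 .328 0 .2
```

```text
clock: 19.68
tcp_pos: [0.4702, -0.1026, 0.31]
tcp_rot: [0.995, 0.002, 0.1, -0.001]
contact_force: [-0.8, 3.5, 1.6]
finger_gap: 0.353
grip_force: 30.0
t 19.68 grip [ 0.4664 -0.1027  0.3284] z [ 0.199  0.003 -0.98 ] y [ 0.005 -1.    -0.002] gap 32.5 F [-0.8  3.5  1.6] gf 30.0 j [ 0.24  0.02 -0.12  1.92 -0.03  1.   -1.43]
shift units [ 0.01 -0.   -0.01] turn units [-0.02  0.01 -0.04]
```

```bash
python3 -c "
import numpy as np
a=np.linspace(0,1.088,17);x=-200*np.cos(.5-a)/60;z=200*np.sin(.5-a)/60
print(np.c_[np.diff(x),np.diff(z)].round(3).tolist())"
```

```text
[[-0.102, -0.202], [-0.088, -0.209], [-0.073, -0.214], [-0.059, -0.219], [-0.044, -0.222], [-0.028, -0.225], [-0.013, -0.226], [0.002, -0.227], [0.018, -0.226], [0.033, -0.224], [0.048, -0.221], [0.063, -0.218], [0.078, -0.213], [0.092, -0.207], [0.106, -0.2], [0.119, -0.193]]
```

```bash
python3 -m pendant '-.1 -0 -.2 0 0 0 -1;-.09 0 -.21 0 0 0 -1;-.07 0 -.21 0 0 0 -1;-.06 0 -.22 0 0 0 -1;-.045 0 -.22 0 0 0 -1;-.03 0 -.225 0 0 0 -1;-.01 0 -.225 0 0 0 -1;0 0 -.225 0 0 0 -1;0 0 0 0 0 0 -1'; python3 g.py
python3 - <<'E'
from h import *
for n in("top","side"):
    im=get_image(n)[:,:,::-1];cv2.imwrite(f"pics/{n}8.png",im)
for a in(.4,.45,.5,.544): print(a,proj("side",[[.467+.1755-.2*np.cos(.5-a),-.1027,.23+.2*np.sin(.5-a)]]))
E
```

```text
clock: 20.8
tcp_pos: [0.4459, -0.1031, 0.2056]
tcp_rot: [0.995, 0.002, 0.1, -0.001]
contact_force: [-1.5, 2.8, 5.2]
finger_gap: 0.352
grip_force: 30.0
t 20.8 grip [ 0.4421 -0.1032  0.224 ] z [ 0.199  0.002 -0.98 ] y [ 0.005 -1.    -0.001] gap 32.4 F [-1.5  2.8  5.2] gf 30.0 j [ 0.25  0.08 -0.12  2.14 -0.03  0.72 -1.42]
0.4 [[351.5939519  192.03625628]]
0.45 [[351.57358017 194.68437394]]
0.5 [[351.41618093 197.24231963]]
0.544 [[351.16646283 199.41360681]]
```

```bash
python3 -m pendant '.02 0 -.23 0 0 0 -1;.03 0 -.22 0 0 0 -1;.05 0 -.22 0 0 0 -1;.06 0 -.22 0 0 0 -1;.08 0 -.21 0 0 0 -1;.09 0 -.21 0 0 0 -1;.1 0 -.2 0 0 0 -1;.11 0 -.19 0 0 0 -1;0 0 0 0 0 0 -1'; python3 log.py; python3 g.py
```

```text
clock: 22.02
tcp_pos: [0.4781, -0.1025, 0.1039]
tcp_rot: [0.995, 0.003, 0.1, -0.001]
contact_force: [-4.9, 5.6, 10.6]
finger_gap: 0.357
grip_force: 30.0
t 22.02 grip [ 0.4743 -0.1026  0.1223] z [ 0.198  0.003 -0.98 ] y [ 0.005 -1.    -0.002] gap 32.8 F [-4.9  5.6 10.6] gf 30.0 j [ 0.21  0.29 -0.11  2.2   0.02  0.46 -1.47]
```

```bash
python3 -m pendant '.04 0 -.07 0 0 0 -1;.04 0 -.07 0 0 0 -1;0 0 0 0 0 0 -1;0 0 0 0 0 0 -1'; python3 g.py; python3 -m pendant '.04 0 -.06 0 0 0 -1;.02 0 -.05 0 0 0 -1;0 0 0 0 0 0 -1'; python3 g.py
```

```text
clock: 22.52
tcp_pos: [0.4828, -0.1025, 0.0967]
tcp_rot: [0.995, 0.003, 0.1, -0.001]
contact_force: [-10.7, 6.6, 23.1]
finger_gap: 0.349
grip_force: 30.0
t 22.52 grip [ 0.479  -0.1025  0.1151] z [ 0.199  0.003 -0.98 ] y [ 0.006 -1.    -0.002] gap 32.1 F [-10.7   6.6  23.1] gf 30.0 j [ 0.21  0.31 -0.11  2.2   0.02  0.44 -1.47]
clock: 22.9
tcp_pos: [0.487, -0.1025, 0.0908]
tcp_rot: [0.995, 0.003, 0.101, -0.001]
contact_force: [-12.9, 6.8, 32.4]
finger_gap: 0.353
grip_force: 30.0
t 22.9 grip [ 0.4832 -0.1025  0.1092] z [ 0.201  0.003 -0.98 ] y [ 0.006 -1.    -0.001] gap 32.5 F [-12.9   6.8  32.4] gf 30.0 j [ 0.21  0.32 -0.11  2.2   0.02  0.42 -1.48]
```

```bash
python3 -m pendant '-.04 0 .06 0 0 0 -1;-.05 0 .08 0 0 0 -1;-.05 0 .1 0 0 0 -1;-.06 0 .12 0 0 0 -1;-.08 0 .16 0 0 0 -1;-.08 0 .17 0 0 0 -1;-.07 0 .18 0 0 0 -1;-.06 0 .18 0 0 0 -1;-.055 0 .18 0 0 0 -1;-.05 0 .19 0 0 0 -1;-.035 0 .19 0 0 0 -1;-.02 0 .19 0 0 0 -1;-.005 0 .19 0 0 0 -1;0 0 0 0 0 0 -1'; python3 g.py
```

```text
clock: 24.65
tcp_pos: [0.4504, -0.1031, 0.211]
tcp_rot: [0.995, 0.002, 0.104, -0.001]
contact_force: [8.2, 4.5, 2.5]
finger_gap: 0.355
grip_force: 30.0
t 24.65 grip [ 0.4465 -0.1032  0.2294] z [ 0.206  0.002 -0.979] y [ 0.005 -1.    -0.001] gap 32.7 F [8.2 4.5 2.5] gf 30.0 j [ 0.25  0.08 -0.12  2.13 -0.03  0.73 -1.42]
```

```bash
python3 -m pendant '.04 0 .19 0 0 0 -1;.04 0 .19 0 0 0 -1;.04 0 .18 0 0 0 -1;.05 0 .18 0 0 0 -1;.055 0 .18 0 0 0 -1;.065 0 .17 0 0 0 -1;.07 0 .16 0 0 0 -1;.06 0 .11 0 0 0 -1;.04 0 .07 0 0 0 -1;0 0 0 0 0 0 -1'; python3 g.py; python3 -m pendant '.02 0 .05 0 0 0 -1;.02 0 .05 0 0 0 -1;.02 0 .05 0 0 0 -1;0 0 0 0 0 0 -1'; python3 g.py
```

```text
clock: 25.9
tcp_pos: [0.4727, -0.1027, 0.2938]
tcp_rot: [0.995, 0.002, 0.098, -0.001]
contact_force: [-9.7, 5.6, 6.3]
finger_gap: 0.354
grip_force: 30.0
t 25.9 grip [ 0.4691 -0.1028  0.3122] z [ 0.195  0.003 -0.981] y [ 0.004 -1.    -0.002] gap 32.6 F [-9.7  5.6  6.3] gf 30.0 j [ 0.24  0.04 -0.12  1.94 -0.03  0.96 -1.43]
clock: 26.4
tcp_pos: [0.4757, -0.1026, 0.2999]
tcp_rot: [0.995, 0.002, 0.096, -0.002]
contact_force: [2.1, 5.7, -15.5]
finger_gap: 0.353
grip_force: 30.0
t 26.4 grip [ 0.4721 -0.1027  0.3183] z [ 0.191  0.004 -0.981] y [ 0.005 -1.    -0.003] gap 32.5 F [  2.1   5.7 -15.5] gf 30.0 j [ 0.24  0.04 -0.12  1.92 -0.03  0.98 -1.43]
```

```bash
python3 -m pendant '0 0 .02 0 0 0 -.1;0 0 0 0 0 0 .4;0 0 0 0 0 0 1;0 0 0 0 0 0 1;0 0 0 0 0 0 1;0 0 0 0 0 0 1;0 0 .3 0 0 0 1;0 0 .5 0 0 0 1;0 0 .6 0 0 0 1;0 0 .6 0 0 0 1;0 .3 .2 0 0 0 1;0 .5 0 0 0 0 1;0 .6 0 0 0 0 1;0 .6 0 0 0 0 1;0 .6 0 0 0 0 1;0 .5 0 0 0 0 1;0 0 0 0 0 0 1;0 0 0 0 0 0 1'; python3 log.py; python3 g.py
python3 - <<'E'
from h import *
a=get_image("top")[:,:,::-1];b=get_image("side")[:,:,::-1]
cv2.imwrite("pics/top9.png",a);cv2.imwrite("pics/side9.png",b)
o=cv2.imread("pics/side0.png")
t=o[158:179,337:358];r=cv2.matchTemplate(b[140:240,320:380],t,5);print("knob side match",cv2.minMaxLoc(r)[1],np.array(cv2.minMaxLoc(r)[3])+(320+10,140+10))
s6=cv2.imread("pics/side6.png")
for n,im in(("before",s6),("after",b)):
    h=cv2.cvtColor(im,cv2.COLOR_BGR2HSV);m=cv2.inRange(h,(18,120,60),(32,255,255))[190:270,255:330]
    ys,xs=np.nonzero(m);print(n,len(xs),xs.min()+255,xs.max()+255,ys.min()+190,ys.max()+190)
h=cv2.cvtColor(a,cv2.COLOR_BGR2HSV);m=cv2.inRange(h,(18,120,60),(32,255,255))[150:225,265:325];ys,xs=np.nonzero(m);print("top",len(xs),xs.min()+265,xs.max()+265,ys.min()+150,ys.max()+150)
f=lambda im,x,y:cv2.resize(im[y:y+60,x:x+66],None,fx=6,fy=6,interpolation=2)
cv2.imwrite("pics/c9.png",np.vstack([np.hstack([f(s6,257,200),f(b,257,200)])]))
E
```

```text
clock: 28.65
tcp_pos: [0.4786, 0.082, 0.4362]
tcp_rot: [0.995, 0.002, 0.1, -0.001]
contact_force: [-0.4, 0.3, 0.7]
finger_gap: 0.997
grip_force: 0.0
t 28.65 grip [0.4749 0.0819 0.4546] z [ 0.199  0.002 -0.98 ] y [ 0.004 -1.    -0.001] gap 91.7 F [-0.4  0.3  0.7] gf 0.0 j [ 0.02 -0.01 -0.34  1.65  0.06  1.31 -1.9 ]
knob side match 0.9857526421546936 [347 168]
before 726 267 302 214 249
after 717 268 302 216 249
top 430 286 304 171 199
```

```bash
python3 -m pendant '.1 -.1 -.4 0 -.2 0 .6;.1 -.1 -.5 0 -.2 0 .6;.1 -.1 -.6 0 -.2 0 .6;0 -.1 -.6 0 -.2 0 .6;0 -.1 -.6 0 0 0 .6;0 -.1 -.6 0 0 0 .6;0 -.1 -.5 0 0 0 .6;0 -.2 -.4 0 0 0 .6;0 -.1 -.2 0 0 0 .6;0 0 0 0 0 0 .6;0 0 0 0 0 0 .6'; python3 g.py .590 .0213 .066 .0065 .3
```

```text
clock: 30.12
tcp_pos: [0.4973, 0.0229, 0.1733]
tcp_rot: [0.989, 0.002, 0.149, -0.001]
contact_force: [0.7, -0.3, 0.2]
finger_gap: 0.796
grip_force: 0.0
t 30.12 grip [0.4918 0.0229 0.1913] z [ 0.294  0.002 -0.956] y [ 0.004 -1.    -0.001] gap 73.2 F [ 0.7 -0.3  0.2] gf 0.0 j [ 0.07  0.16 -0.3   2.18  0.21  0.53 -1.95]
shift units [ 1.64 -0.03 -2.09] turn units [-0.01 -0.01  0.02]
```

```bash
python3 -m pendant '.4 -.03 -.3 0 0 0 .6;.5 0 -.4 0 0 0 .6;.35 0 -.4 0 0 0 .6;.2 0 -.4 0 0 0 .6;.12 0 -.33 0 0 0 .6;.07 0 -.26 0 0 0 .6;0 0 0 0 0 0 .6;0 0 0 0 0 0 .6'; python3 g.py .590 .0213 .066 .0065 .3;python3 -m pendant '0 0 0 0 0 0 .3;0 0 0 0 0 0 -1;0 0 0 0 0 0 -1;0 0 0 0 0 0 -1;0 0 0 0 0 0 -1'; python3 g.py
```

```text
clock: 31.12
tcp_pos: [0.5952, 0.021, 0.0477]
tcp_rot: [0.989, 0.002, 0.148, -0.001]
contact_force: [-0.8, 0.4, -0.6]
finger_gap: 0.801
grip_force: 0.0
t 31.12 grip [0.5897 0.021  0.0657] z [ 0.293  0.002 -0.956] y [ 0.005 -1.    -0.001] gap 73.7 F [-0.8  0.4 -0.6] gf 0.0 j [-0.04  0.49 -0.14  2.1   0.41  0.29 -2.1 ]
shift units [0.01 0.01 0.01] turn units [-0.01 -0.02  0.02]
clock: 31.75
tcp_pos: [0.5952, 0.0208, 0.0474]
tcp_rot: [0.989, 0.002, 0.148, -0.001]
contact_force: [-2.1, 0.4, 6.3]
finger_gap: 0.586
grip_force: 30.0
t 31.75 grip [0.5896 0.0208 0.0653] z [ 0.293  0.002 -0.956] y [ 0.004 -1.    -0.001] gap 53.9 F [-2.1  0.4  6.3] gf 30.0 j [-0.04  0.49 -0.14  2.1   0.41  0.29 -2.1 ]
```

```bash
python3 -m pendant '0 0 .08 0 0 0 -1;-.1 0 .12 0 0 0 -1;-.3 0 .1 0 0 0 -1;-.4 0 .1 0 0 0 -1;-.4 0 .2 0 0 0 -1;-.2 0 .4 0 0 0 -1;0 .1 .5 0 0 .2 -1;0 .3 .4 0 0 .3 -1;0 .4 .3 0 0 .3 -1;0 .5 0 0 0 .3 -1;0 .5 0 0 0 .3 -1;0 .5 0 0 0 .3 -1;0 .5 0 0 0 .3 -1;0 .5 0 0 0 .3 -1;0 .5 0 0 0 .2 -1;0 0 0 0 0 0 -1;0 0 0 0 0 0 -1'; python3 g.py .5094 .3833 .041 .3 .3
```

```text
clock: 33.88
tcp_pos: [0.5105, 0.2479, 0.1787]
tcp_rot: [0.978, 0.15, 0.146, -0.022]
contact_force: [-0.7, 0.0, -1.5]
finger_gap: 0.585
grip_force: 30.0
t 33.88 grip [0.5052 0.2462 0.1967] z [ 0.278  0.087 -0.957] y [ 0.299 -0.954 -0.   ] gap 53.8 F [-0.7  0.  -1.5] gf 30.0 j [-0.26  0.28 -0.41  2.01  0.36  0.62 -2.18]
shift units [ 0.07  2.28 -2.59] turn units [ 0.01 -0.03 -0.03]
```

```bash
python3 -m pendant '0 .4 0 0 0 0 -1;0 .5 0 0 0 0 -1;.03 .5 0 0 0 0 -1;.03 .48 -.1 0 0 0 -1;.01 .4 -.3 0 0 0 -1;0 0 -.5 0 0 0 -1;0 0 -.5 0 0 0 -1;0 0 -.5 0 0 0 -1;0 0 -.3 0 0 0 -1;0 0 -.2 0 0 0 -1;0 0 0 0 0 0 -1;0 0 0 0 0 0 -1'; python3 g.py .5094 .3833 .041 .3 .3
```

```text
clock: 35.38
tcp_pos: [0.5157, 0.3858, 0.0357]
tcp_rot: [0.978, 0.15, 0.147, -0.023]
contact_force: [0.1, 0.1, -1.8]
finger_gap: 0.583
grip_force: 30.0
t 35.38 grip [0.5104 0.3841 0.0537] z [ 0.28   0.089 -0.956] y [ 0.299 -0.954 -0.001] gap 53.6 F [ 0.1  0.1 -1.8] gf 30.0 j [-0.65  0.58 -0.21  1.96  0.66  0.43 -2.67]
shift units [-0.02 -0.01 -0.21] turn units [-0.   -0.02 -0.03]
```

```bash
python3 -m pendant '0 0 -.06 0 0 0 -1;0 0 -.06 0 0 0 -1;0 0 -.05 0 0 0 -1;0 0 0 0 0 0 -1;0 0 0 0 0 0 -1'; python3 g.py;  python3 -m pendant '0 0 -.03 0 0 0 -1;0 0 0 0 0 0 -1'; python3 g.py
```

```text
clock: 36.0
tcp_pos: [0.5152, 0.3856, 0.0247]
tcp_rot: [0.978, 0.15, 0.146, -0.023]
contact_force: [0.1, 0.7, -2.0]
finger_gap: 0.583
grip_force: 30.0
t 36.0 grip [0.5099 0.384  0.0427] z [ 0.279  0.088 -0.956] y [ 0.3   -0.954 -0.001] gap 53.7 F [ 0.1  0.7 -2. ] gf 30.0 j [-0.67  0.59 -0.19  1.97  0.67  0.4  -2.68]
clock: 36.25
tcp_pos: [0.5151, 0.3855, 0.0227]
tcp_rot: [0.978, 0.15, 0.146, -0.023]
contact_force: [-0.1, 0.5, -1.5]
finger_gap: 0.587
grip_force: 30.0
t 36.25 grip [0.5098 0.3839 0.0407] z [ 0.279  0.088 -0.956] y [ 0.3   -0.954 -0.001] gap 54.0 F [-0.1  0.5 -1.5] gf 30.0 j [-0.67  0.59 -0.18  1.97  0.67  0.4  -2.68]
```

```bash
python3 -m pendant '0 0 -.03 0 0 0 -1;0 0 0 0 0 0 -1;0 0 0 0 0 0 -1'; python3 g.py; python3 -m pendant '0 0 0 0 0 0 .2;0 0 0 0 0 0 .25;0 0 0 0 0 0 .4;0 0 0 0 0 0 .45;0 0 0 0 0 0 .45'; python3 g.py
```

```text
clock: 36.62
tcp_pos: [0.5153, 0.3857, 0.0223]
tcp_rot: [0.978, 0.15, 0.147, -0.023]
contact_force: [-6.3, -4.2, 14.5]
finger_gap: 0.578
grip_force: 30.0
t 36.62 grip [0.51   0.384  0.0403] z [ 0.28   0.089 -0.956] y [ 0.3   -0.954 -0.001] gap 53.1 F [-6.3 -4.2 14.5] gf 30.0 j [-0.68  0.59 -0.18  1.97  0.67  0.39 -2.68]
clock: 37.25
tcp_pos: [0.5152, 0.3856, 0.021]
tcp_rot: [0.978, 0.15, 0.146, -0.023]
contact_force: [-0.6, 0.6, 0.2]
finger_gap: 0.72
grip_force: 0.0
t 37.25 grip [0.5099 0.3839 0.039 ] z [ 0.279  0.088 -0.956] y [ 0.3   -0.954 -0.001] gap 66.2 F [-0.6  0.6  0.2] gf 0.0 j [-0.68  0.6  -0.18  1.97  0.67  0.39 -2.68]
```

Touched down and released. I'll withdraw along the tool axis, then look.

```bash
python3 -m pendant '-.05 -.02 .18 0 0 0 .45;-.09 -.03 .3 0 0 0 .45;-.12 -.04 .4 0 0 0 .45;-.12 -.04 .4 0 0 0 .45;-.1 -.03 .4 0 0 0 .45;-.3 0 .4 0 0 0 .45;-.3 0 .4 0 0 0 .45;0 0 .3 0 0 0 .45;0 0 0 0 0 0 .45;0 0 0 0 0 0 .45'; python3 g.py
python3 - <<'E'
from h import *
a=get_image("top")[:,:,::-1];b=get_image("side")[:,:,::-1]
cv2.imwrite("pics/top10.png",a);cv2.imwrite("pics/side10.png",b)
A=cv2.resize(a[130:260,150:350],None,fx=2,fy=2,interpolation=2);B=cv2.resize(b[140:380,160:360],None,fx=2,fy=2,interpolation=2)
c=np.zeros((480,800,3),np.uint8);c[:260,:400]=A;c[:,400:]=B;cv2.imwrite("pics/fin.png",c)
o=cv2.imread("pics/side0.png");r=cv2.matchTemplate(b[140:240,320:380],o[158:179,337:358],5);print(cv2.minMaxLoc(r)[1],np.array(cv2.minMaxLoc(r)[3])+(330,150))
E
```

```text
clock: 38.5
tcp_pos: [0.4502, 0.3755, 0.1878]
tcp_rot: [0.978, 0.15, 0.146, -0.023]
contact_force: [-0.1, -0.0, 0.6]
finger_gap: 0.725
grip_force: 0.0
t 38.5 grip [0.445  0.3738 0.2058] z [ 0.279  0.088 -0.956] y [ 0.299 -0.954 -0.001] gap 66.7 F [-0.1 -0.   0.6] gf 0.0 j [-0.59  0.3  -0.37  1.95  0.44  0.71 -2.5 ]
0.4508083164691925 [338 204]
```

View pics/fin.png

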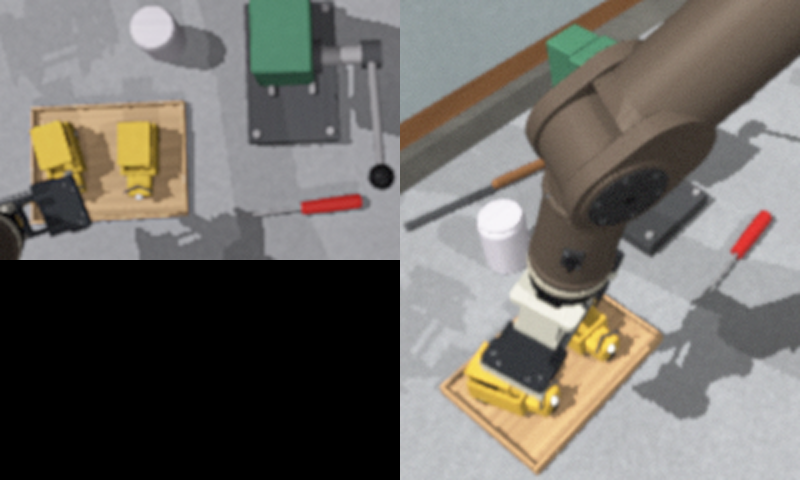

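Run:
```python
from h import *
a=cv2.imread("pics/top10.png");m=cv2.inRange(cv2.cvtColor(a,cv2.COLOR_BGR2HSV),(20,170,150),(30,255,255));m[:,:160]=0;m[:,196:]=0;m[:185]=0;m[218:]=0
ys,xs=np.nonzero(m);print(xs.min(),xs.max(),ys.min(),ys.max())
c,s=np.cos(.3),np.sin(.3)
print(proj("top",[[.5186+c*l-s*w,.3866+s*l+c*w,.075] for l,w in((.059,.025),(.059,-.025),(-.009,-.025),(-.009,.025))]).round(1).tolist())
```

```text
174 190 192 217
[[164.7, 194.2], [180.3, 189.2], [186.4, 209.8], [170.7, 214.9]]
```

```bash
python3 -c "
from plant import bot;print(bot.sign_off())"
```

```text
the job is handed in; nothing more can be done
None
```

The toy's roof was pressed in the nest, the lever was eased back to rest, and the toy now stands released in the tray beside the finished one. The job was handed in at about 38.5 s, and no verdict came back. Early on I bumped the toy and turned it before gripping it. I judged the roof fully home from the lever travel and side-view pixels, not from a direct reading.

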